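# Find the rocking corner of a sampler plate and flatten its shim

## Task

One corner of the dark sampler plate rocks on its bed. Press down on the plate's corners with the fingertips until you find the one that dips and push it down as far as it goes, then press the yellow shim tab beside that same corner fully flat. Leave the other three tabs up, do not lift the plate, and do not disturb the vials, the jar or the screwdriver.

Things in the scene. Friction and masses are not known exactly. Their poses are not given: they have to be found in the camera images.
- bed: low blue metal bed with a thin skirt, fixed on the bench, about 200 mm (x) by 274 mm (y) with the shim hinges; origin on the bench under its middle. Its x and y axes are the plate's; it stands within 0.35 rad of the world's axes. It hides four support pads, one under each plate corner; one of them (which one changes from start to start) is about 4 mm low, which is what makes that corner rock. A solid boss of 20 mm radius carries the plate's middle.
- plate: dark grey sampler base plate lying loose and level on the bed, 170 (x) x 150 (y) x 12 mm thick, about 0.85 kg, with a round turret mount (52 mm across at most, 22 mm tall) in its middle; origin at the centre of its underside, 26 mm above the bench, z up. Its top is 38 mm above the bench. Three corners feel solid; the rocking one dips about 4 mm under roughly 2 to 4 N (the plate tilts by about 0.05 rad), then stops, and comes back when released.
- corner_a (a point): centre of the small round steel spot on the plate's top face at its far left (+x, +y) corner as seen in the bed's frame: where to press that corner. 38 mm above the bench; 72 mm and 58 mm from the plate's middle along x and y
- corner_b (a point): centre of the small round steel spot on the plate's top face at its far right (+x, -y) corner as seen in the bed's frame: where to press that corner. 38 mm above the bench; 72 mm and 58 mm from the plate's middle along x and y
- corner_c (a point): centre of the small round steel spot on the plate's top face at its near right (-x, -y) corner as seen in the bed's frame: where to press that corner. 38 mm above the bench; 72 mm and 58 mm from the plate's middle along x and y
- corner_d (a point): centre of the small round steel spot on the plate's top face at its near left (-x, +y) corner as seen in the bed's frame: where to press that corner. 38 mm above the bench; 72 mm and 58 mm from the plate's middle along x and y
- tab_a (a point): middle of the top of the yellow finger pad (24 x 22 mm) on the brass shim tab beside the plate's far left (+x, +y) corner, outside the plate's y side; 36 mm out from the tab's hinge, which lies along the bed's x axis, 50 mm from its middle in x, 83 mm in y, 24 mm up. About 44 mm above the bench while the tab is up, 25.5 mm when it is pressed flat; the pad's middle is then 119 mm in y from the bed's middle
- tab_b (a point): middle of the top of the yellow finger pad (24 x 22 mm) on the brass shim tab beside the plate's far right (+x, -y) corner, outside the plate's y side; 36 mm out from the tab's hinge, which lies along the bed's x axis, 50 mm from its middle in x, 83 mm in y, 24 mm up. About 44 mm above the bench while the tab is up, 25.5 mm when it is pressed flat; the pad's middle is then 119 mm in y from the bed's middle
- tab_c (a point): middle of the top of the yellow finger pad (24 x 22 mm) on the brass shim tab beside the plate's near right (-x, -y) corner, outside the plate's y side; 36 mm out from the tab's hinge, which lies along the bed's x axis, 50 mm from its middle in x, 83 mm in y, 24 mm up. About 44 mm above the bench while the tab is up, 25.5 mm when it is pressed flat; the pad's middle is then 119 mm in y from the bed's middle
- tab_d (a point): middle of the top of the yellow finger pad (24 x 22 mm) on the brass shim tab beside the plate's near left (-x, +y) corner, outside the plate's y side; 36 mm out from the tab's hinge, which lies along the bed's x axis, 50 mm from its middle in x, 83 mm in y, 24 mm up. About 44 mm above the bench while the tab is up, 25.5 mm when it is pressed flat; the pad's middle is then 119 mm in y from the bed's middle
- shim_a (a joint): hinge of the shim tab beside corner a: near 0 (up to 0.1) when it stands up at the start, 0.55 rad when flat (level, against its stop). It is stiff, about 6 N at the pad, and stays where it is left; flat, its inner end props the plate at that corner
- shim_b (a joint): hinge of the shim tab beside corner b: near 0 (up to 0.1) when it stands up at the start, 0.55 rad when flat (level, against its stop). It is stiff, about 6 N at the pad, and stays where it is left; flat, its inner end props the plate at that corner
- shim_c (a joint): hinge of the shim tab beside corner c: near 0 (up to 0.1) when it stands up at the start, 0.55 rad when flat (level, against its stop). It is stiff, about 6 N at the pad, and stays where it is left; flat, its inner end props the plate at that corner
- shim_d (a joint): hinge of the shim tab beside corner d: near 0 (up to 0.1) when it stands up at the start, 0.55 rad when flat (level, against its stop). It is stiff, about 6 N at the pad, and stays where it is left; flat, its inner end props the plate at that corner
- vial_1: amber glass vial with blue cap, 23 mm across, 70 mm tall, standing on the bench beyond the bed; origin at the centre of its underside; leave it alone
- vial_2: amber glass vial with blue cap, 23 mm across, 70 mm tall, standing on the bench beyond the bed; origin at the centre of its underside; leave it alone
- jar: clear glass jar with white cap, 50 mm across, 60 mm tall, standing at the bed's left (+y) side; origin at the centre of its underside; leave it alone
- driver: screwdriver with orange handle, about 200 mm long, lying on the bench between the bed and the robot, roughly along y; leave it alone
There are look-alikes about, which are no part of the job. What is shaped like the plate but green or pink is not meant.

How it is judged:
By the outcome, as a careful person would: the job done as asked, in the order asked, and still so for the second after the job is handed in, with the robot touching nothing.
It also fails if it takes over 58 s, if anything falls off the work surface, if the arm or the gripper's body presses on something with over 40 N, if the wrist force passes 120 N, or if a joint passes its speed limit or range.

## Robot

A 7-joint arm with a two-finger parallel gripper is mounted at the origin on the work surface. World frame = base frame: x ahead of the robot, y to its left, z up, the work surface at z = 0. Lengths are in m, angles in degrees, forces in N, time in s.
With the tool pointing down it reaches from about 0.4 to 0.925 m from the base axis. Payload 5.6 kg.
Tool frame: the origin (TCP) lies midway between the tips of the shut fingers; the grasp point (between the pads) lies 19 mm behind it; z points along the fingers, y is the direction in which the jaws open and shut (so a half turn about z gives the same grasp; the last joint's range is limited). The gripper opens to 85 mm and grips with 20 to 120 N. Pads are 22 mm wide; open, the fingers measure 114 mm over their backs; the gripper's body (76 mm by 85 mm) begins 54 mm behind the grasp point. The pads swing forward as they close: fully open they stand 13 mm farther back than shut.
Start: joints at [-69.328, 26.786, -0.665, 91.828, 0.344, 61.387, -3.226], TCP at [0.255, 0.598, 0.231] pointing down, gripper open.
Joint ranges: [-144.91, 144.91], [-17.63, 115.5], [-89.93, 88.59], [15.96, 139.68], [-74.01, 254.01], [8.47, 105.57], [-167.45, 167.45]. Speed limits (degrees/s): [147.25, 147.25, 180, 180, 180, 180, 180].

## Interface

Orientations are given as [roll, pitch, yaw] about the fixed x, y, z axes, in that order (R = Rz(yaw) Ry(pitch) Rx(roll)).
In Python, from rig import sense, snapshot, camera_model, hand_in gives the robot as it stands. The module is installed in compiled form; this text tells all that it offers.
- The arm moves only by the tool step_arm, never from a script. Its argument "deltas" is a list of rows, each an object with "turn": the turn, a rotation vector about the world's x, y, z in degrees, a list of three; "linear": the shift along the world's x, y, z in mm, a list of three; "jaw": the opening, from 0 (shut) to 1 (fully open). In form: [{"turn": [wx, wy, wz], "linear": [x, y, z], "jaw": jaw}, ...]. A call has 1 to 20 rows; each row is the pose to reach, as a shift and turn from the pose commanded when the call began; what a row does not reach only later rows make up. A row lasts 1/8 s, in which the tool goes at most 62.5 mm and 10.7 degrees, less where a joint would pass 70% of its speed; a pose out of reach is approached as far as the arm can. A call with a gripper value outside its range is refused whole. The fingers move at their own pace and stop on an object; the grip force is fixed at half the most. Time passes only in rows, so rows that repeat a pose let the fingers close. It gives the time, the measured TCP pose, the force and the opening at its end, in the units of the state.
- sense(): the state, without advancing time (a new reading comes with each control period).
- snapshot(name): name is "scene" or "top" or "wrist"; returns (picture, depth): 400x640x3 uint8, red, green, blue; 400x640 float32, m along the optical axis (not along the pixel's ray), 0 where there is no reading.
- camera_model(name): a dict with "fx", "fy", "cx", "cy" (pixels), "position" and "rotation" of the camera in the world. Camera axes: x right, y down, z forward; pixel columns grow to the right and rows downward; lengths in m; the calibration is good to about 2 mm. The wrist camera is an equidistant fisheye: a pixel r from the principal point sees the ray r / f radians off the axis. A picture is of the moment at which its call begins: read the wrist's pose just before it. camera_model takes no time and is no camera call; for the wrist camera it gives the pose at the moment of the call.
- hand_in(): hands the job in, once; it reports no verdict.
The state is a dict: "clock": time; "joint_pos": joint angles; "joint_vel": joint speeds; "tau": joint torques, N m; "tool_pos": TCP position; "orientation": TCP orientation; "contact_force": force on the tool from outside, world axes, zero at the start; "moment": the same for the moment, N m; "width": opening from 0.0 (shut) to 1.0 (fully open).
Only numpy, scipy, OpenCV 4.12 (cv2) and the standard library are available. Lean on these libraries where they do the work, as an engineer would, in place of code of your own. Each camera call takes 0.05 s, during which the arm holds its last target. There are 200 camera calls.

## Working session

There is one attempt and no reset: what is moved stays moved. The work goes in short steps, Python scripts to look and compute and a tool call to move; the robot and the scene stay as the last step left them, time stands still between calls to the robot, and variables do not carry over. Pictures are saved under pics/ and viewed, about 8 in all and at most 12, crops included, and the job is handed in when it is done.

Besides the shell and the picture viewer there is one more tool, called after ">>>" as a command line: name --argument value ..., lists and objects as JSON in quotes. step_arm: Moves the arm, as the interface text tells. Its arguments: {"type":"object","properties":{"deltas":{"type":"array"}},"required":["deltas"]}

```bash
mkdir -p pics; cat > h.py <<'E'
import numpy as np, cv2
from rig import sense, snapshot, camera_model, hand_in
def save(n,im): cv2.imwrite('pics/'+n+'.png',cv2.cvtColor(im,cv2.COLOR_RGB2BGR))
def ray(m,u,v):
    d=np.array([(u-m['cx'])/m['fx'],(v-m['cy'])/m['fy'],1.0]); return np.array(m['rotation'])@d
def onplane(m,u,v,z):
    d=ray(m,u,v); p=np.array(m['position']); return p+d*(z-p[2])/d[2]
E
python3 - <<'E'
from h import *
for n in ('top','scene'):
    im,d=snapshot(n); save(n+'0',im); np.savez(n+'0.npz',im=im,d=d)
    m=camera_model(n); print(n,m)
print(sense())
E
```

```text
top {'fx': 449.43633831274616, 'fy': 449.43633831274616, 'cx': 318.1697337869714, 'cy': 203.07447255389425, 'position': array([0.4179706 , 0.07659534, 1.11825569]), 'rotation': array([-1.75601545e+02,  1.52518302e-01, -9.01958886e+01])}
scene {'fx': 367.79982547195675, 'fy': 367.79982547195675, 'cx': 320.1259192042445, 'cy': 208.23282768756607, 'position': array([1.01881624, 0.39732361, 0.48011668]), 'rotation': array([-124.15307192,   -1.19354911,  123.26418654])}
{'clock': 0.1, 'joint_pos': array([-69.32826797,  26.83240444,  -0.66767775,  91.87783141,
         0.3439987 ,  61.38642602,  -3.22478407]), 'joint_vel': array([ 0.07102825, -0.04861737,  0.0529729 ,  0.00457076,  0.00816217,
       -0.16503789, -0.06731127]), 'tau': array([ 1.29279757e-03, -5.33526957e+01,  2.13523011e-02, -2.51969415e+01,
        1.14808814e-02,  4.17337709e-03, -2.81037649e-05]), 'tool_pos': array([0.25521726, 0.59722965, 0.23040138]), 'orientation': array([-1.79905508e+02,  5.66495463e-03,  1.56864524e+02]), 'contact_force': array([-0.22007502, -0.08717989, -0.37892902]), 'moment': array([-0.0912908 ,  0.00786155,  0.03347997]), 'width': 0.9965996816992784}
```

View pics/top0.png

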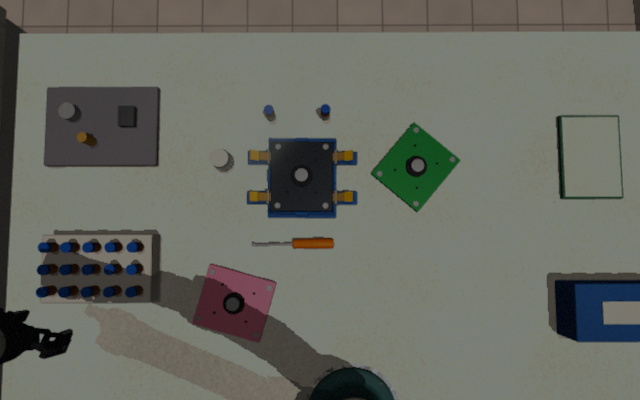

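View pics/scene0.png

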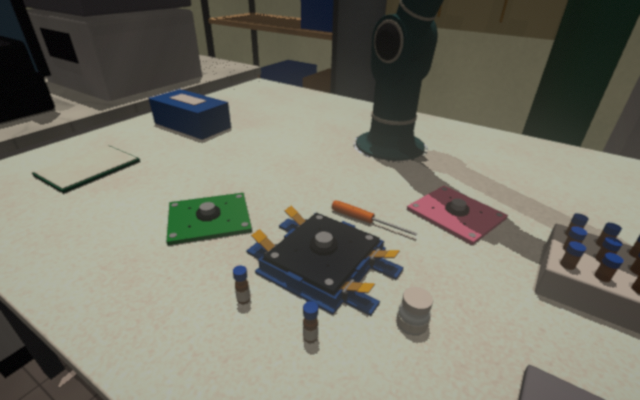

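Top view, candidates: the dark plate in the blue bed with yellow tabs at (302,177), the green plate (416,167), the pink plate (235,302) and the grey slab (102,126). I choose (302,177). The vials are at (268,110) and (325,110), the jar at (221,159) and the driver at (295,243).

```bash
cat >> h.py <<'E'
from scipy.spatial.transform import Rotation as R
def ray(m,u,v):
    d=np.array([(u-m['cx'])/m['fx'],(v-m['cy'])/m['fy'],1.0]); return R.from_euler('xyz',m['rotation'],degrees=True).apply(d)
E
python3 - <<'E'
from h import *
im=np.load('top0.npz')['im']; d=np.load('top0.npz')['d']; m=camera_model('top')
g=im.astype(int); hsv=cv2.cvtColor(im,cv2.COLOR_RGB2HSV)
save('crop',cv2.resize(im[90:260,200:370],None,fx=4,fy=3.5,interpolation=cv2.INTER_CUBIC))
pl=np.zeros(im.shape[:2],np.uint8); pl[140:217,266:338]=1
sp=((g.min(2)>85)&(pl>0)).astype(np.uint8)
n,l,s,c=cv2.connectedComponentsWithStats(sp)
P=[]
for i in range(1,n):
    if s[i,4]>5:
        w=np.clip(g.sum(2)-150,0,None)*(l==i); v,u=np.nonzero(w); uu=np.average(u,weights=w[v,u]); vv=np.average(v,weights=w[v,u])
        print('spot',s[i,4],uu.round(1),vv.round(1),onplane(m,uu,vv,.038).round(4),'depthz',round(float(onplane(m,uu,vv,.038)[2]),3), d[int(vv),int(uu)])
y=((hsv[...,0]>15)&(hsv[...,0]<35)&(hsv[...,1]>140)&(hsv[...,2]>90)).astype(np.uint8); y[:140]=0;y[217:]=0
n,l,s,c=cv2.connectedComponentsWithStats(y)
for i in range(1,n):
    if s[i,4]>15: print('tab',s[i],c[i].round(1),onplane(m,*c[i],.044).round(4))
for nm,u,v,z in (('vial1',268,110,.07),('vial2',325,110,.07),('jar',221,159,.06),('drv',295,243,.02)): print(nm,onplane(m,u,v,z).round(3))
E
```

```text
spot 28 266.8 144.2 [0.6454 0.2037 0.038 ] depthz 0.038 1.1317867
spot 10 337.0 144.4 [0.6441 0.0328 0.038 ] depthz 0.038 1.1387643
spot 13 277.4 146.1 [0.6405 0.1779 0.038 ] depthz 0.038 1.0925002
spot 13 325.3 146.4 [0.6395 0.0613 0.038 ] depthz 0.038 1.096719
spot 36 266.3 176.8 [0.5653 0.2046 0.038 ] depthz 0.038 1.1283212
spot 43 336.7 178.0 [0.5617 0.0342 0.038 ] depthz 0.038 1.1225759
spot 104 301.1 174.4 [0.5709 0.1204 0.038 ] depthz 0.038 1.0679208
spot 15 276.9 205.0 [0.4968 0.1787 0.038 ] depthz 0.038 1.0846905
spot 20 324.9 205.1 [0.496  0.0629 0.038 ] depthz 0.038 1.0826836
spot 22 266.4 210.8 [0.483 0.204 0.038] depthz 0.038 1.1175935
spot 21 336.6 211.2 [0.4812 0.0348 0.038 ] depthz 0.038 1.1147251
tab [250 151   9   9  78] [254.  154.9] [0.6179 0.2339 0.044 ]
tab [337 151  16  10 121] [345.3 155.2] [0.6164 0.0133 0.044 ]
tab [250 191  17  10 137] [257.4 195.9] [0.5184 0.2251 0.044 ]
tab [337 192  16  10 119] [345.4 196.2] [0.5169 0.0137 0.044 ]
vial1 [0.721 0.198 0.07 ]
vial2 [0.72  0.062 0.07 ]
jar [0.605 0.31  0.06 ]
drv [0.405 0.136 0.02 ]
```

View pics/crop.png

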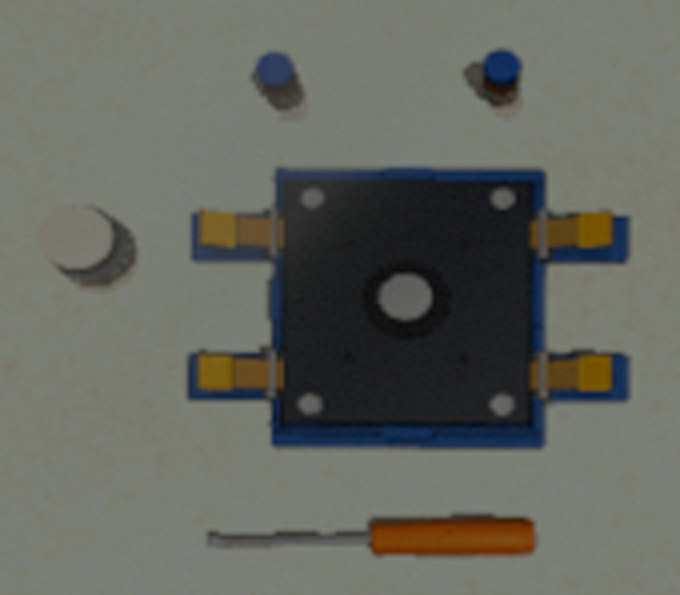

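Corner spots (top view, z=38 mm): a (0.6405, 0.178), b (0.6395, 0.061), c (0.496, 0.063), d (0.497, 0.179). The spacing is 144 x 116 mm, as described, the yaw is about -0.5° and the crop confirms the choice. Moving above corner a with the fingers shut.

>>> step_arm --deltas '[{"turn": [0,0,10],"linear": [50,-50,0],"jaw": 0},{"turn": [0,0,20],"linear": [90,-95,0],"jaw": 0},{"turn": [0,0,23],"linear": [130,-140,-20],"jaw": 0},{"turn": [0,0,23],"linear": [170,-185,-40],"jaw": 0},{"turn": [0,0,23],"linear": [210,-230,-60],"jaw": 0},{"turn": [0,0,23],"linear": [250,-275,-80],"jaw": 0},{"turn": [0,0,23],"linear": [290,-320,-90],"jaw": 0},{"turn": [0,0,23],"linear": [330,-365,-100],"jaw": 0},{"turn": [0,0,23],"linear": [365,-400,-110],"jaw": 0},{"turn": [0,0,23],"linear": [385,-420,-130],"jaw": 0},{"turn": [0,0,23],"linear": [385,-420,-150],"jaw": 0},{"turn": [0,0,23],"linear": [385,-420,-150],"jaw": 0},{"turn": [0,0,23],"linear": [385,-420,-150],"jaw": 0},{"turn": [0,0,23],"linear": [385,-420,-150],"jaw": 0}]'

```text
clock: 1.85
tool_pos: [0.6404, 0.1793, 0.0824]
orientation: [179.9, 0.1, 180.0]
contact_force: [-0.0, -0.1, -0.9]
width: 0.0
```

>>> step_arm --deltas '[{"turn": [0,0,0],"linear": [0,-1,-25],"jaw": 0},{"turn": [0,0,0],"linear": [0,-1,-39],"jaw": 0},{"turn": [0,0,0],"linear": [0,-1,-39],"jaw": 0},{"turn": [0,0,0],"linear": [0,-1,-39],"jaw": 0}]'

```text
clock: 2.35
tool_pos: [0.6409, 0.177, 0.043]
orientation: [180.0, 0.1, 179.9]
contact_force: [0.6, 0.3, 0.6]
width: -0.003
```

```bash
python3 - <<'E'
from h import *
im,d=snapshot('scene'); save('s1',cv2.resize(im[180:330,220:440],None,fx=3.5,fy=3.5,interpolation=cv2.INTER_CUBIC))
s=sense();print(s['tool_pos'],s['contact_force'])
E
```

```text
[0.64105223 0.17702214 0.04319934] [ 0.26876663 -0.2728814   0.00513918]
```

View pics/s1.png

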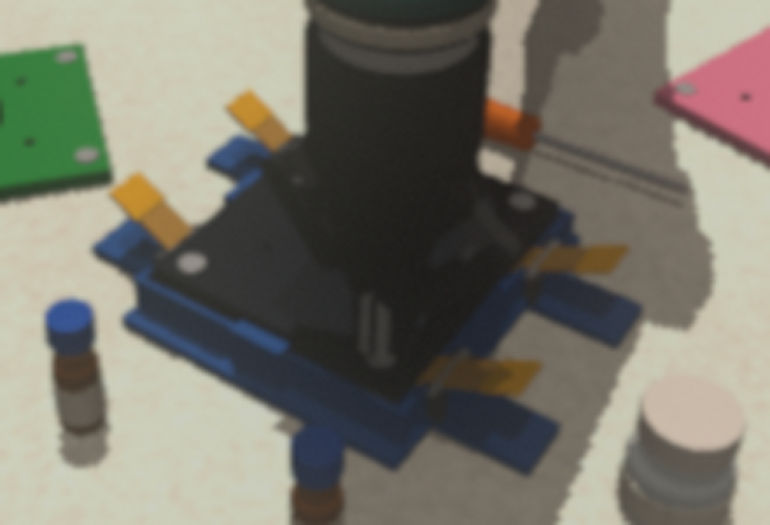

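The fingertip is just above corner a (crop pixel 380,360) and clear of its neighbours. Now pressing in small steps.

>>> step_arm --deltas '[{"turn": [0,0,0],"linear": [0,0,-3],"jaw": 0},{"turn": [0,0,0],"linear": [0,0,-5],"jaw": 0},{"turn": [0,0,0],"linear": [0,0,-6],"jaw": 0},{"turn": [0,0,0],"linear": [0,0,-6],"jaw": 0},{"turn": [0,0,0],"linear": [0,0,-6],"jaw": 0}]'

```text
clock: 3.02
tool_pos: [0.6407, 0.1768, 0.0381]
orientation: [180.0, 0.0, 179.9]
contact_force: [-3.7, -1.5, 11.3]
width: 0.003
```

Corner a is solid: 11 N at z = 38.1 mm. On to b.

>>> step_arm --deltas '[{"turn": [0,0,0],"linear": [0,0,20],"jaw": 0},{"turn": [0,0,0],"linear": [-1,-45,20],"jaw": 0},{"turn": [0,0,0],"linear": [-1,-90,20],"jaw": 0},{"turn": [0,0,0],"linear": [-1,-116,20],"jaw": 0},{"turn": [0,0,0],"linear": [-1,-116,8],"jaw": 0},{"turn": [0,0,0],"linear": [-1,-116,4],"jaw": 0},{"turn": [0,0,0],"linear": [-1,-116,1],"jaw": 0},{"turn": [0,0,0],"linear": [-1,-116,0],"jaw": 0},{"turn": [0,0,0],"linear": [-1,-116,0],"jaw": 0},{"turn": [0,0,0],"linear": [-1,-116,0],"jaw": 0}]'

```text
clock: 4.28
tool_pos: [0.6397, 0.0614, 0.0366]
orientation: [180.0, 0.0, 179.9]
contact_force: [0.3, 0.7, 2.6]
width: -0.001
```

Corner b gives (36.6 mm at 2.6 N). Pushing it to its stop.

>>> step_arm --deltas '[{"turn": [0,0,0],"linear": [0,0,-1],"jaw": 0},{"turn": [0,0,0],"linear": [0,0,-2],"jaw": 0},{"turn": [0,0,0],"linear": [0,0,-3],"jaw": 0},{"turn": [0,0,0],"linear": [0,0,-4],"jaw": 0},{"turn": [0,0,0],"linear": [0,0,-4],"jaw": 0},{"turn": [0,0,0],"linear": [0,0,-4],"jaw": 0}]'

```text
clock: 5.03
tool_pos: [0.6399, 0.0608, 0.0344]
orientation: [180.0, 0.1, 179.9]
contact_force: [-3.9, 0.8, 15.0]
width: -0.003
```

>>> step_arm --deltas '[{"turn": [0,0,0],"linear": [0,0,-0.5],"jaw": 0},{"turn": [0,0,0],"linear": [0,0,-0.5],"jaw": 0},{"turn": [0,0,0],"linear": [0,0,-0.5],"jaw": 0},{"turn": [0,0,0],"linear": [0,0,-0.5],"jaw": 0}]'

```text
clock: 5.52
tool_pos: [0.6399, 0.0608, 0.0344]
orientation: [180.0, 0.1, 179.9]
contact_force: [-6.3, 0.2, 19.6]
width: -0.004
```

>>> step_arm --deltas '[{"turn": [0,0,0],"linear": [0,0,5],"jaw": 0},{"turn": [0,0,0],"linear": [0,0,30],"jaw": 0},{"turn": [0,0,0],"linear": [0,0,35],"jaw": 0},{"turn": [0,0,0],"linear": [-22,-30,35],"jaw": 0},{"turn": [0,0,0],"linear": [-22,-57,35],"jaw": 0},{"turn": [0,0,0],"linear": [-22,-57,25],"jaw": 0},{"turn": [0,0,0],"linear": [-22,-57,20],"jaw": 0},{"turn": [0,0,0],"linear": [-22,-57,20],"jaw": 0}]'

```text
clock: 6.52
tool_pos: [0.6168, 0.0053, 0.0506]
orientation: [180.0, -0.1, 180.0]
contact_force: [-0.4, 0.3, -0.2]
width: 0.002
```

```bash
python3 - <<'E'
from h import *
im,d=snapshot('scene'); save('s2',cv2.resize(im[180:330,220:440],None,fx=3.5,fy=3.5,interpolation=cv2.INTER_CUBIC))
s=sense();print(s['tool_pos'],s['contact_force'])
E
```

```text
[0.61718608 0.00513192 0.05110876] [0.38687972 0.25360246 0.41122113]
```

View pics/s2.png

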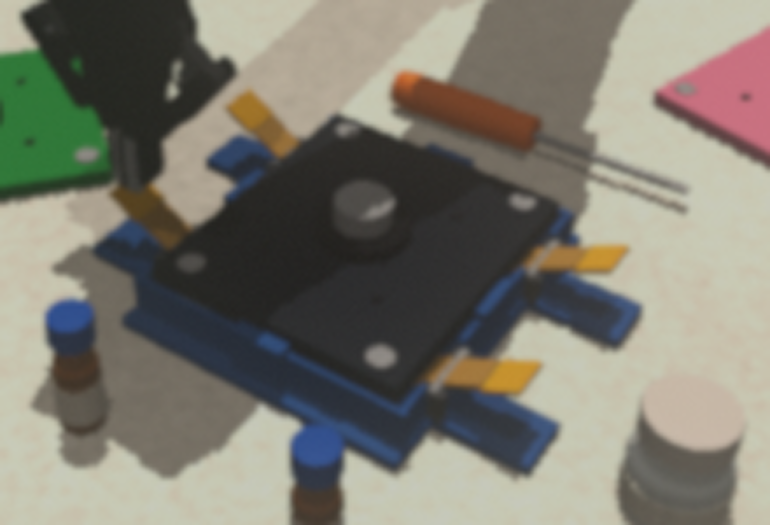

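Corner b bottomed at 34.4 mm (19.6 N, no further travel). The plate is back level and the tip is above tab b's pad (crop 135,185). Now pressing the tab.

>>> step_arm --deltas '[{"turn": [0,0,0],"linear": [0,0,-4],"jaw": 0},{"turn": [0,0,0],"linear": [0,0,-8],"jaw": 0},{"turn": [0,0,0],"linear": [0,-1,-12],"jaw": 0},{"turn": [0,0,0],"linear": [0,-2,-16],"jaw": 0},{"turn": [0,0,0],"linear": [0,-3,-20],"jaw": 0},{"turn": [0,0,0],"linear": [0,-3.5,-23],"jaw": 0},{"turn": [0,0,0],"linear": [0,-4,-25],"jaw": 0},{"turn": [0,0,0],"linear": [0,-4,-25],"jaw": 0},{"turn": [0,0,0],"linear": [0,-4,-25],"jaw": 0}]'

```text
clock: 7.7
tool_pos: [0.6182, -0.0008, 0.0273]
orientation: [-180.0, 0.1, 179.8]
contact_force: [1.3, -2.0, 4.1]
width: -0.001
```

>>> step_arm --deltas '[{"turn": [0,0,0],"linear": [0,1,-1],"jaw": 0},{"turn": [0,0,0],"linear": [0,1,-2],"jaw": 0},{"turn": [0,0,0],"linear": [0,1,-2.5],"jaw": 0},{"turn": [0,0,0],"linear": [0,1,-2.5],"jaw": 0},{"turn": [0,0,0],"linear": [0,1,-2.5],"jaw": 0}]'

```text
clock: 8.32
tool_pos: [0.6181, 0.0, 0.0254]
orientation: [-180.0, 0.1, 179.8]
contact_force: [-1.2, -3.2, 9.6]
width: -0.006
```

>>> step_arm --deltas '[{"turn": [0,0,0],"linear": [0,0,-0.5],"jaw": 0},{"turn": [0,0,0],"linear": [0,0,-1],"jaw": 0},{"turn": [0,0,0],"linear": [0,0,-1],"jaw": 0},{"turn": [0,0,0],"linear": [0,0,-1],"jaw": 0},{"turn": [0,0,0],"linear": [0,0,-1],"jaw": 0}]'

```text
clock: 8.95
tool_pos: [0.6182, -0.0, 0.0252]
orientation: [-180.0, 0.1, 179.8]
contact_force: [-1.8, -3.5, 15.5]
width: 0.003
```

At the stop: 25.2 mm at 15.5 N. Backing off straight up.

>>> step_arm --deltas '[{"turn": [0,0,0],"linear": [0,0,10],"jaw": 0},{"turn": [0,0,0],"linear": [0,0,40],"jaw": 0},{"turn": [0,0,0],"linear": [0,0,80],"jaw": 0},{"turn": [0,0,0],"linear": [0,-40,120],"jaw": 0},{"turn": [0,0,0],"linear": [0,-80,140],"jaw": 0},{"turn": [0,0,0],"linear": [0,-120,140],"jaw": 0},{"turn": [0,0,0],"linear": [0,-150,140],"jaw": 0},{"turn": [0,0,0],"linear": [0,-150,140],"jaw": 0},{"turn": [0,0,0],"linear": [0,-150,140],"jaw": 0}]'

```text
clock: 10.07
tool_pos: [0.6172, -0.1475, 0.1627]
orientation: [179.9, -0.1, 179.9]
contact_force: [1.2, 0.7, -0.3]
width: -0.001
```

```bash
python3 - <<'E'
from h import *
im,d=snapshot('scene'); save('s3',cv2.resize(im[180:330,220:440],None,fx=3.5,fy=3.5,interpolation=cv2.INTER_CUBIC))
t,d=snapshot('top'); save('t3',cv2.resize(t[90:260,200:370],None,fx=4,fy=3.5,interpolation=cv2.INTER_CUBIC))
s=sense();print(s['clock'],s['tool_pos'],s['contact_force'])
m=camera_model('top');o=np.load('top0.npz');
for (u,v) in ((254,155),(348,155),(253,196),(349,196),(277,146),(325,146),(277,205),(325,205)):
    z=[]
    for D in (o['d'],d):
        k=float(np.median(D[v-1:v+2,u-1:u+2])); z.append((m['position'][2]+ray(m,u,v)[2]*k)*1000)
    print(u,v,np.round(z,1))
E
```

```text
10.175 [ 0.61753781 -0.14696514  0.1629505 ] [ 0.01108378  0.79821244 -0.07464805]
254 155 [40.2 40.5]
348 155 [42.7 25.8]
253 196 [42.  41.2]
349 196 [43.3 44. ]
277 146 [38.5 37.8]
325 146 [37.4 39.5]
277 205 [38.3 38.5]
325 205 [37.4 37. ]
```

View pics/s3.png

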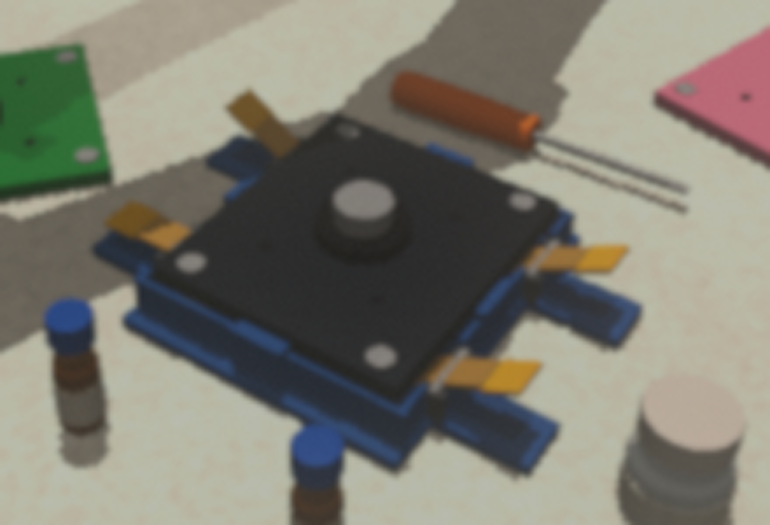

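Tab b now lies flat (crop 140,225; depth 25.8 mm). The other three tabs are up, the plate is level, and the vials, jar and driver have not moved. Handing in.

```bash
python3 -c "
from rig import hand_in; print(hand_in())"
```

```text
the job is handed in; nothing more can be done
None
```

The rocking corner is b (far right). I pushed it down to its stop, then pressed its shim tab fully flat, and handed the job in at about 10 s.

- **Corners:** Corner a was solid, 11 N at 38.1 mm. Corner b dipped under about 2.6 N and stopped at 34.4 mm, with no further travel at 19.6 N. I did not press c and d, since b had already been found.
- **Tab b:** it reached its stop at 25.2 mm under 15.5 N, and the top camera's depth reads 25.8 mm after release.
- **Other three tabs:** they are still up, at 40–44 mm, as before.
- **Plate and other objects:** the four corners read 37–39.5 mm, so the plate is level within the depth noise. In the scene view the vials, jar and driver look unmoved.

No check failed. The largest disagreement is 2 mm at corner b (37.4 mm at the start, 39.5 mm at the end). It may be depth noise, or the flat shim's inner end propping that corner slightly.

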